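Pack the print kit into the divided pan

TASK

Pack the printing kit into the white inserts of the aluminium pan: the rubber roller lying lengthwise in the long undivided tray, the two squat amber jars standing in the twin holder, one in each well, and the star-shaped stamp standing in the square dish, each down on the floor of its place. The squeegee, the slim-necked bottle and the round stamp look alike but are not part of the kit: leave them standing or lying where they are.

Things in the scene. Friction and masses are not known exactly. Their poses are not given: they have to be found in the camera images.
- tool_tray: Long white insert without divider, outer 170 (x) x 86 (y) x 21 mm high, inner 164 x 80: the roller's place, lengthwise, either way round. Walls 3 mm. Origin: centre of underside, 4 mm above the table, z up; inner floor at z = 3 mm. The three inserts lie side by side in any order, 92 mm apart along y, in a fixed aluminium pan, 210 x 302 mm over its rim, rim 27 mm above the table.
- twin_holder: Long white insert, outer 170 (x) x 86 (y) x 21 mm high, split by a cross wall (3 mm, full height) into two wells of 80.5 x 80 mm centred at x = +41.8 and -41.8 mm: one squat jar in each, either in either. Walls 3 mm. Origin: centre of underside, 4 mm above the table, z up; inner floor at z = 3 mm. Fixed in the pan.
- square_dish: White square insert, outer 86 x 86 x 21 mm high, inner 80 x 80 mm: the star stamp's place, turned any way. Walls 3 mm. Origin: centre of underside, 4 mm above the table, z up; inner floor at z = 3 mm. Fixed in the pan.
- roller: Hand ink roller lying flat, 140 mm long (x), belongs to the kit. Wooden handle 18 mm wide, 20 mm high, x = -70 to 20 mm, then a steel yoke (56 mm wide) with a black rubber roller (30 mm in diameter, 50 mm long, does not spin) at x = +40 to +70. About 0.1 kg, balances near the origin. Origin: middle of the length, on its underside; x from handle to roller, z up.
- jar_a: Squat amber glass jar with a wide black screw cap, a plain upright cylinder 46 mm in diameter and 58 mm tall (cap: top 13 mm, 45 mm wide), 0.08 to 0.17 kg. One of two alike; belongs to the kit. Origin: centre of its underside, z up.
- jar_b: Squat amber glass jar with a wide black screw cap, a plain upright cylinder 46 mm in diameter and 58 mm tall (cap: top 13 mm, 45 mm wide), 0.08 to 0.17 kg. One of two alike; belongs to the kit. Origin: centre of its underside, z up.
- star_stamp: Wooden stamp whose base is a five-pointed star, about 56 mm across (points 30 mm from the centre at most) and 20 mm thick; a wooden post (24 mm in diameter, 25 mm at the knob on the last 6 mm) rises from the centre to 62 mm above the table and is the grip. Origin: centre of the underside, z up. 0.04 to 0.09 kg. Belongs to the kit.
- squeegee: Look-alike of the roller, to be left alone: lying flat, 140 mm long (x). Wooden handle 18 mm wide, 20 mm high, x = -70 to 48 mm, then a slim crossbar, 56 mm wide (steel 10 mm, then a black rubber blade 12 mm long and 6 mm thick). Origin: middle of the length, on its underside; x from handle to blade.
- bottle: Look-alike of the jars, to be left alone: amber glass bottle 46 mm in diameter up to 66 mm, then a slim neck (20 mm) and a small black cap (25 mm), 108 mm tall. Origin: centre of its underside, z up.
- round_stamp: Look-alike of the star stamp, to be left alone: round base 56 mm in diameter and 20 mm thick; a wooden post (24 mm in diameter, 25 mm at the knob on the last 6 mm) rises from the centre to 62 mm above the table and is the grip. Origin: centre of the underside, z up. 
There are look-alikes about, which are no part of the job. What is shaped like the twin_holder but blue is not meant. Leave any blue or pink look-alike of the jar_b alone.

How it is judged:
At the end, for the whole second after the job is handed in: All on the insert floors (6 mm), upright or flat (0.15 rad), at rest: roller in the long tray (22 mm along, 25 mm across, 0.3 rad), one squat jar per well (21 mm of its centre in x and y), star stamp in the square dish (22 mm). Look-alikes at rest, under 30 mm from their start, tilt under 0.2 rad (x of roller in the frame of tool_tray between -0.022 and 0.022 m and y of roller in the frame of tool_tray between -0.025 and 0.025 m and z of roller in the frame of tool_tray between -0.003 and 0.009 m and angle between each of roller, star_stamp's own z axis and vertical below 0.15 rad and angle between the x axis of roller and the x axis of tool_tray, either way round below 0.3 rad and x of star_stamp in the frame of square_dish between -0.022 and 0.022 m and y of star_stamp in the frame of square_dish between -0.022 and 0.022 m and z of star_stamp in the frame of square_dish between -0.003 and 0.009 m and ((x of jar_a in the frame of twin_holder between 0.0208 and 0.0628 m and y of jar_a in the frame of twin_holder between -0.021 and 0.021 m and z of jar_a in the frame of twin_holder between -0.003 and 0.009 m and angle between each of jar_a, jar_b's own z axis and vertical below 0.15 rad and x of jar_b in the frame of twin_holder between -0.0628 and -0.0208 m and y of jar_b in the frame of twin_holder between -0.021 and 0.021 m and z of jar_b in the frame of twin_holder between -0.003 and 0.009 m) or (x of jar_b in the frame of twin_holder between 0.0208 and 0.0628 m and y of jar_b in the frame of twin_holder between -0.021 and 0.021 m and z of jar_b in the frame of twin_holder between -0.003 and 0.009 m and angle between each of jar_b, jar_a's own z axis and vertical below 0.15 rad and x of jar_a in the frame of twin_holder between -0.0628 and -0.0208 m and y of jar_a in the frame of twin_holder between -0.021 and 0.021 m and z of jar_a in the frame of twin_holder between -0.003 and 0.009 m)) and linear speed of each of roller, jar_a, jar_b, star_stamp, squeegee, bottle, round_stamp below 0.02 m/s and distance of each of squeegee, bottle, round_stamp from where it was at the start of the episode below 0.03 m and angle between each of squeegee, bottle, round_stamp's own z axis and vertical below 0.2 rad); the robot touches nothing.
It fails at once if A look-alike (squeegee, bottle or round stamp) is moved more than 30 mm from its starting place or tipped over (distance of any of squeegee, bottle, round_stamp from where it was at the start of the episode above 0.03 m or angle between any of squeegee, bottle, round_stamp's own z axis and vertical above 0.5 rad).
It also fails if it takes over 128 s, if anything falls off the work surface, if the arm or the gripper's body presses on something with over 40 N, if the wrist force passes 120 N, or if a joint passes its speed limit or range.

ROBOT

A 7-joint arm with a two-finger parallel gripper is mounted at the origin on the work surface. World frame = base frame: x ahead of the robot, y to its left, z up, the work surface at z = 0. Lengths are in m, angles in rad, forces in N, time in s.
With the tool pointing down it reaches from about 0.4 to 0.85 m from the base axis. Payload 4.5 kg.
Tool frame: the origin (TCP) lies at the centre of the arm's flange, where the gripper is bolted on; the fingertips stand r.tcp_to_tips ahead of it and the grasp point (between the pads) lies 147 mm ahead of it (r.tcp_to_tips is the distance from the TCP to the fingertips, in m); x points along the fingers, y is the direction in which the jaws open and shut, and the axes are right-handed (so a half turn about x gives the same grasp; the last joint's range is limited). The gripper opens to 88 mm and grips with 3 to 60 N. Pads are 18 mm wide; open, the fingers measure 123 mm over their backs; the gripper's body (75 mm by 187 mm) begins 45 mm behind the grasp point.
Start: joints at [-1.249, 0.689, -0.195, 1.565, 0.157, 0.902, -0.215], TCP at [0.177, 0.599, 0.405] pointing down, gripper open.
Joint ranges: [-3.01, 3.01], [-0.46, 2.08], [-1.47, 1.51], [0.13, 2.56], [-1, 4.14], [0.04, 2.09], [-2.66, 2.66]. Speed limits (rad/s): [2.57, 2.57, 3.14, 3.14, 3.14, 3.14, 3.14].

INTERFACE

Orientations are given as a unit quaternion [x, y, z, w].
In Python, from plant import r, eyes gives the robot as it stands.
- The arm moves only by the tool carry_out, never from a script. Its argument "targets" is text: rows parted by semicolons, each of 5 numbers parted by spaces: the opening, from 0 (shut) to 1 (fully open), then the shift along the tool's x, y, z in mm, then the turn about the tool's x in rad. A call has 1 to 20 rows; each row shifts and turns the commanded pose from where the row before left it, along the tool's axes as they then stand; what a row does not reach is not made up. A row lasts 1/12 s, in which the tool goes at most 41.7 mm and 7.16 degrees, less where a joint would pass 70% of its speed; a pose out of reach is approached as far as the arm can. A call is refused whole if a number of a shift passes 41.7 or a number of a turn 0.125, either way. A call with a gripper value outside its range is refused whole. The fingers move at their own pace and stop on an object; "force" is the grip in N (left out, the last holds). Time passes only in rows, so rows that do not move let the fingers close. It gives the time, the measured TCP pose, the force and the opening at its end, in the units of the state.
- r.get_state(): the state, without advancing time (a new reading comes with each control period).
- eyes.snapshot(name): name is "side" or "top"; returns (picture, depth): 420x560x3 uint8, blue, green, red; 420x560 float32, m along the optical axis (not along the pixel's ray), 0 where there is no reading.
- eyes.camera_params(name): a dict with "intrinsics" (3x3 intrinsics, pixels), "dist_coeffs" ([k1, k2, p1, p2, k3] as OpenCV has them; the pictures are not rectified), "rvec" (rotation vector, rad) and "tvec" (3), from world to camera coordinates, as OpenCV has them. Camera axes: x right, y down, z forward; pixel columns grow to the right and rows downward; lengths in m; the calibration is good to about 2 mm. A picture is of the moment at which its call begins. camera_params takes no time and is no camera call.
- r.finish_job(): hands the job in, once; it reports no verdict.
The state is a dict: "clock": time; "q": joint angles; "qd": joint speeds; "joint_torque": joint torques, N m; "tool_pos": TCP position; "eef_rot": TCP orientation; "contact_force": force on the tool from outside, world axes, zero at the start; "moment": the same for the moment, N m; "opening": opening from 0.0 (shut) to 1.0 (fully open).
Only numpy, scipy, OpenCV 4.12 (cv2) and the standard library are available. Lean on these libraries where they do the work, as an engineer would, in place of code of your own. Each camera call takes 0.05 s, during which the arm holds its last target.

## Working session

There is one attempt and no reset: what is moved stays moved. The work goes in short steps, Python scripts to look and compute and a tool call to move; the robot and the scene stay as the last step left them, time stands still between calls to the robot, and variables do not carry over. Pictures are saved under pics/ and viewed, and the job is handed in when it is done.

Besides the shell and the picture viewer there is one more tool, called after "Call:" as a command line: name --argument value ..., lists and objects as JSON in quotes. carry_out: Moves the arm, as the interface text tells. Its arguments: {"type":"object","properties":{"targets":{"type":"string"},"force":{"type":"number"}},"required":["targets"]}

```bash
ls; mkdir -p pics
python3 - <<'E'
from plant import r, eyes
import cv2,numpy as np
for n in ("side","top"):
    p,d=eyes.snapshot(n); cv2.imwrite(f"pics/{n}0.png",p); np.save(f"{n}0.npy",d)
    c=eyes.camera_params(n); print(n,c)
s=r.get_state(); print(s, r.tcp_to_tips)
E
```

```text
pics
side {'intrinsics': array([[419.68399838,   0.        , 275.70419093],
       [  0.        , 419.68399838, 208.17102149],
       [  0.        ,   0.        ,   1.        ]]), 'dist_coeffs': array([-0.07747338,  0.        ,  0.        ,  0.        ,  0.        ]), 'rvec': array([ 2.26006386, -0.14299482,  0.09288737]), 'tvec': array([-0.50088179,  0.00940276,  1.07003737])}
top {'intrinsics': array([[421.82047548,   0.        , 283.89385733],
       [  0.        , 421.82047548, 211.57646943],
       [  0.        ,   0.        ,   1.        ]]), 'dist_coeffs': array([-0.09688185,  0.        ,  0.        ,  0.        ,  0.        ]), 'rvec': array([ 2.20494895, -2.19601564,  0.05424414]), 'tvec': array([-0.07601455,  0.47970967,  1.1196181 ])}
{'clock': 0.1, 'q': array([-1.24918814,  0.68988476, -0.19452414,  1.5662178 ,  0.15731215,
        0.90251013, -0.21512631]), 'qd': array([-7.51562795e-05, -4.06384899e-03,  3.36900970e-04, -1.78690031e-03,
        1.30188328e-03,  2.17752408e-03,  3.27613892e-04]), 'joint_torque': array([-4.20637560e-03, -5.28500926e+01, -1.27189022e+00, -1.53838331e+01,
       -5.25725016e-02,  1.97922534e-03,  3.54833458e-05]), 'tool_pos': array([0.17734745, 0.59900844, 0.40400563]), 'eef_rot': array([ 0.10081013,  0.69983808, -0.10195871,  0.6997631 ]), 'contact_force': array([ 0.10734846, -1.03992578,  0.0666442 ]), 'moment': array([-0.00209588,  0.01950689,  0.03123477]), 'opening': 1.0007099048529982} 0.166
```

View pics/side0.png

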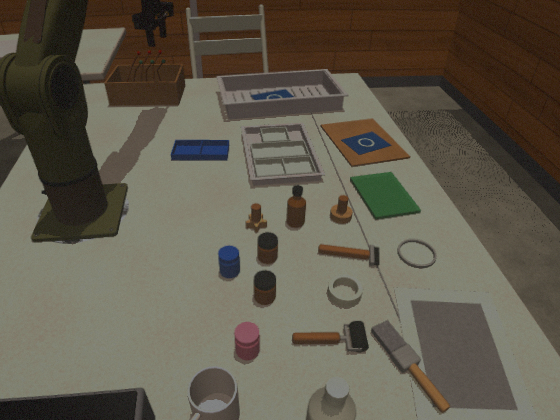

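View pics/top0.png

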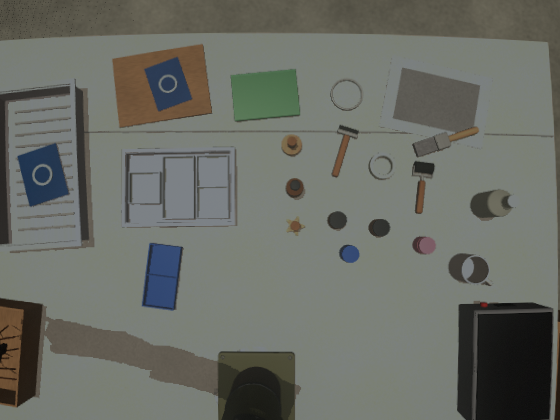

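Top view: the pan is at (178,187), with the square dish at (145,188), the undivided tray at (180,188) and the divided holder at (213,187). The star stamp is at (295,226), the jars at (338,220) and (380,228), and the roller at (422,187). The squeegee (344,150), bottle (295,187), round stamp (292,145), blue jar (349,254), pink jar (427,245) and blue holder (162,276) are look-alikes. I'll enlarge both regions to check this.

Run:
```python
import cv2,numpy as np
p=cv2.imread("pics/top0.png")
def crop(x0,y0,w,h,s,out):
    c=cv2.convertScaleAbs(p[y0:y0+h,x0:x0+w],alpha=1.7)
    c=cv2.resize(c,None,fx=s,fy=s,interpolation=cv2.INTER_CUBIC)
    for i in range(0,w,20): cv2.putText(c,str(x0+i),(i*s,8),0,.3,(0,255,255)); cv2.line(c,(i*s,10),(i*s,16),(0,255,255))
    for j in range(0,h,20): cv2.putText(c,str(y0+j),(0,j*s+4),0,.3,(0,255,255)); cv2.line(c,(20,j*s),(26,j*s),(0,255,255))
    cv2.imwrite(out,c)
crop(275,120,165,150,4,"pics/c1.png"); crop(110,135,140,105,5,"pics/c2.png")
```

```text
(no output)
```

View pics/c1.png

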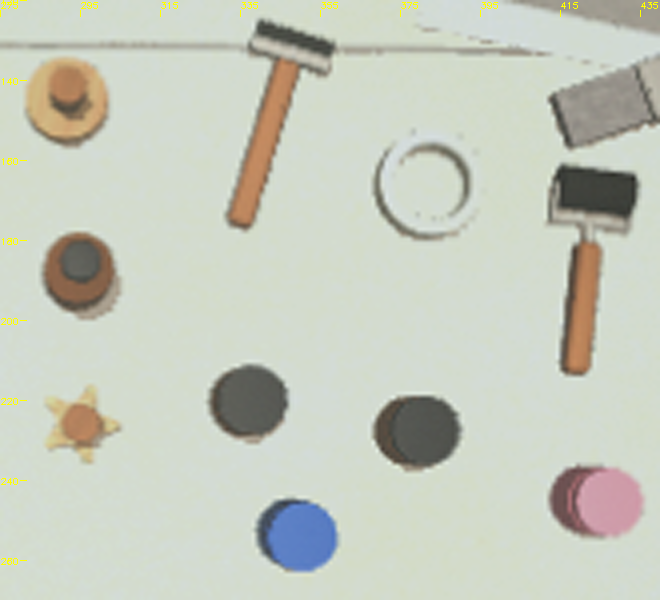

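View pics/c2.png

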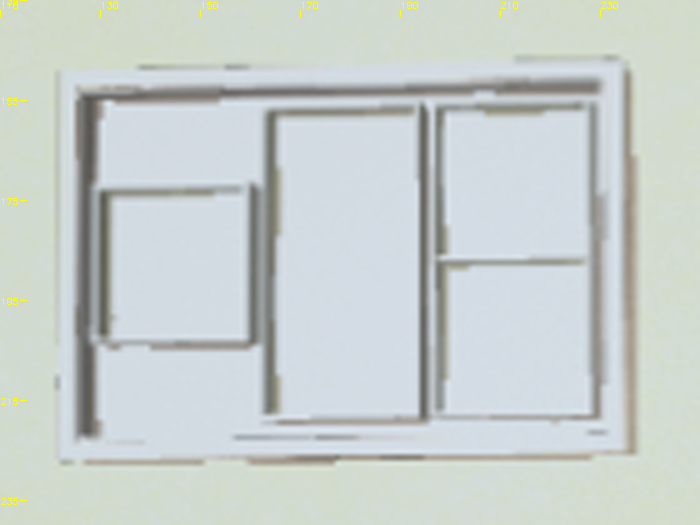

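```bash
cat > h.py <<'E'
import cv2,numpy as np
from plant import r,eyes
def ray(n,u,v):
    c=eyes.camera_params(n); R=cv2.Rodrigues(c['rvec'])[0]
    a=cv2.undistortPoints(np.array([[[u,v]]],float),c['intrinsics'],c['dist_coeffs'])[0,0]
    return R,c['tvec'],np.array([a[0],a[1],1.])
def onplane(n,u,v,z):
    R,t,d=ray(n,u,v); o=-R.T@t; w=R.T@d; k=(z-o[2])/w[2]; return o+k*w
def depthpt(n,u,v,D):
    R,t,d=ray(n,u,v); z=np.median(D[int(round(v))-1:int(round(v))+2,int(round(u))-1:int(round(u))+2]); return R.T@(d*z-t)
def proj(n,P):
    c=eyes.camera_params(n); return cv2.projectPoints(np.array(P,float).reshape(-1,3),c['rvec'],c['tvec'],c['intrinsics'],c['dist_coeffs'])[0].reshape(-1,2)
E
python3 - <<'E'
from h import *
np.set_printoptions(precision=4,suppress=True)
D=np.load("top0.npy")
f=lambda x,y:(275+x/4-.4,120+y/4-.4)
g=lambda x,y:(110+x/5-.4,135+y/5-.4)
for nm,(x,y),z in [("jar1",(251,400),.058),("jar2",(425,430),.058),("star",(81,424),.062),("rh_end",(577,372),.018),("rh_top",(589,245),.018),("roll_c",(597,190),.03),
 ("roll_l",(558,185),.02),("roll_r",(637,193),.02),("bottle",(81,262),.108),("round",(70,85),.062),("blue",(302,537),.058),("sq_end",(239,225),.018),("sq_l",(250,45),.01),("sq_r",(333,65),.01)]:
    u=f(x,y); print(nm,np.round(u,1),onplane("top",*u,z),depthpt("top",*u,D))
for nm,(x,y) in [("dish tl",(102,190)),("tr",(256,187)),("br",(254,344)),("bl",(98,343)),("tray tl",(268,110)),("tr",(424,106)),("br",(424,419)),("bl",(268,415)),("twin tl",(438,106)),("tr",(594,102)),("br",(598,417)),("bl",(440,415)),("div",(516,262))]:
    u=g(x,y); print(nm,np.round(u,1),onplane("top",*u,.025),depthpt("top",*u,D))
E
```

```text
jar1 [337.4 219.6] [ 0.4578 -0.2115  0.058 ] [ 0.4578 -0.2113  0.0593]
jar2 [380.8 227.1] [ 0.4388 -0.3243  0.058 ] [ 0.4388 -0.3244  0.0574]
star [294.8 225.6] [ 0.4419 -0.102   0.062 ] [ 0.4419 -0.102   0.0625]
rh_end [418.8 212.6] [ 0.4784 -0.4377  0.018 ] [ 0.4788 -0.4405  0.0094]
rh_top [421.8 180.8] [ 0.5645 -0.4471  0.018 ] [ 0.5642 -0.4462  0.0207]
roll_c [423.8 167.1] [ 0.6002 -0.4492  0.03  ] [ 0.6001 -0.4489  0.0308]
roll_l [414.1 165.8] [ 0.6049 -0.4257  0.02  ] [ 0.6053 -0.4265  0.0175]
roll_r [433.8 167.8] [ 0.6    -0.4804  0.02  ] [ 0.6029 -0.4873  0.0012]
bottle [294.8 185.1] [ 0.5409 -0.1004  0.108 ] [ 0.5408 -0.1003  0.1091]
round [292.1 140.8] [ 0.6609 -0.0944  0.062 ] [ 0.6609 -0.0944  0.0618]
blue [350.1 253.8] [ 0.3699 -0.2443  0.058 ] [ 0.37   -0.2441  0.0593]
sq_end [334.4 175.8] [ 0.5761 -0.2089  0.018 ] [ 0.5771 -0.2098  0.0109]
sq_l [337.1 130.8] [ 0.7006 -0.218   0.01  ] [ 0.702  -0.2188  0.0042]
sq_r [357.8 135.8] [ 0.6874 -0.2747  0.01  ] [ 0.6894 -0.2763  0.0011]
dish tl [130.  172.6] [0.5827 0.3407 0.025 ] [0.5831 0.3417 0.0225]
tr [160.8 172. ] [0.5842 0.2563 0.025 ] [0.5846 0.2571 0.0224]
br [160.4 203.4] [0.4999 0.2557 0.025 ] [0.5004 0.258  0.017 ]
bl [129.2 203.2] [0.5001 0.3409 0.025 ] [0.5009 0.3454 0.0128]
tray tl [163.2 156.6] [0.6259 0.2508 0.025 ] [0.6257 0.2505 0.0261]
tr [194.4 155.8] [0.6279 0.1662 0.025 ] [0.6293 0.1679 0.0167]
br [194.4 218.4] [0.4603 0.1635 0.025 ] [0.4603 0.164  0.0227]
bl [163.2 217.6] [0.462  0.2474 0.025 ] [0.4623 0.2507 0.0134]
twin tl [197.2 155.8] [0.6279 0.1586 0.025 ] [0.6279 0.1586 0.0249]
tr [228.4 155. ] [0.63   0.0748 0.025 ] [0.6305 0.0751 0.0226]
br [229.2 218. ] [0.4618 0.0708 0.025 ] [0.4623 0.0733 0.005 ]
bl [197.6 217.6] [0.4624 0.155  0.025 ] [0.4625 0.1553 0.0235]
div [212.8 187. ] [0.544  0.1154 0.025 ] [0.5456 0.1179 0.0102]
```

```bash
cat >> h.py <<'E'
from scipy.spatial.transform import Rotation as Ro
def jawyaw(s=None):
    s=s or r.get_state(); y=Ro.from_quat(s['eef_rot']).as_matrix()[:,1]; return np.arctan2(y[1],y[0])
def go(*pts):
    """print tool-axis shifts (mm) for successive world TCP targets (None keeps coordinate)"""
    s=r.get_state(); M=Ro.from_quat(s['eef_rot']).as_matrix(); p=s['tool_pos'].copy()
    print("t",round(s['clock'],2),"pos",np.round(p,4),"jawyaw",round(jawyaw(s),4),"open",round(s['opening'],3),"F",np.round(s['contact_force'],1),"tilt",np.round(M[2,:],4))
    for q in pts:
        q=np.array([a if b is None else b for a,b in zip(p,q)],float)
        print(q,"-> shift mm",np.round(M.T@(q-p)*1000,1)); p=q
E
python3 - <<'E'
from h import *
s=r.get_state(); print(np.round(Ro.from_quat(s['eef_rot']).as_matrix(),4))
go((.40,.40,.40),(.52,.15,.40),(.442,-.102,.40))
E
```

```text
[[-3.000e-04  2.838e-01  9.589e-01]
 [-1.600e-03  9.589e-01 -2.838e-01]
 [-1.000e+00 -1.600e-03  1.000e-04]]
t 0.1 pos [0.1773 0.599  0.404 ] jawyaw 1.283 open 1.001 F [ 0.1 -1.   0.1] tilt [-1.0e+00 -1.6e-03  1.0e-04]
[0.4 0.4 0.4] -> shift mm [   4.2 -127.6  270. ]
[0.52 0.15 0.4 ] -> shift mm [   0.4 -205.7  186. ]
[ 0.442 -0.102  0.4  ] -> shift mm [   0.4 -263.8   -3.3]
```

Call:
carry_out --targets "1 0 -12.8 27 0;1 0 -12.8 27 0;1 0 -12.8 27 0;1 0 -12.8 27 0;1 0 -12.8 27 0;1 0 -12.8 27 0;1 0 -12.8 27 0;1 0 -12.8 27 0;1 0 -12.8 27 0;1 0 -12.8 27 0;1 0 -22.9 20.7 0;1 0 -22.9 20.7 0;1 0 -22.9 20.7 0;1 0 -22.9 20.7 0;1 0 -22.9 20.7 0;1 0 -22.9 20.7 0;1 0 -22.9 20.7 0;1 0 -22.9 20.7 0;1 0 -22.9 20.7 0"

```text
clock: 1.68
tool_pos: [0.5204, 0.1479, 0.4044]
eef_rot: [0.101, 0.7, -0.101, 0.7]
contact_force: [1.4, 0.1, 0.1]
opening: 1.002
```

Run:
```python
from h import *
go((.442,-.102,.40))
for n in ("side","top"): cv2.imwrite(f"pics/{n}1.png",eyes.snapshot(n)[0])
```

```text
t 1.68 pos [0.5204 0.1479 0.4044] jawyaw 1.2831 open 1.002 F [1.4 0.1 0.1] tilt [-1.e+00 -4.e-04 -6.e-04]
[ 0.442 -0.102  0.4  ] -> shift mm [   4.6 -261.9   -4.3]
```

View pics/side1.png

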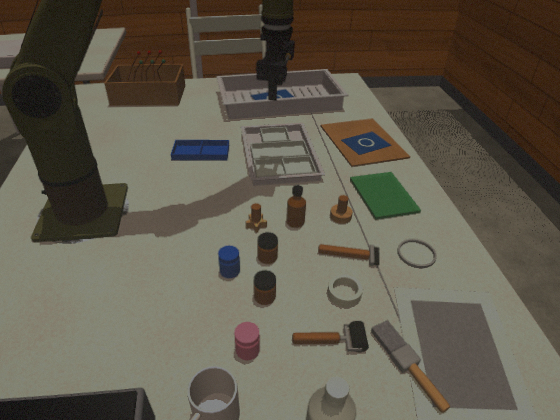

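View pics/top1.png

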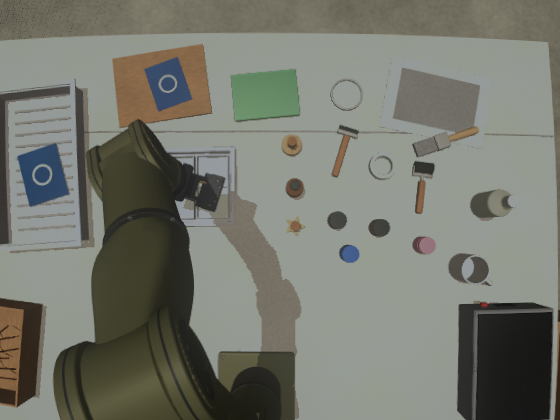

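Call:
carry_out --targets "0.7 0 -26.2 -0.4 0;0.7 0 -26.2 -0.4 0;0.7 0 -26.2 -0.4 0;0.7 0 -26.2 -0.4 0;0.7 0 -26.2 -0.4 0;0.7 0 -26.2 -0.4 0;0.7 0 -26.2 -0.4 0;0.7 0 -26.2 -0.4 0;0.7 0 -26.2 -0.4 0;0.7 0 -26.2 -0.4 0;0.7 0 0 0 0.1;0.7 0 0 0 0.1;0.7 0 0 0 0.1;0.7 0 0 0 0.1;0.7 0 0 0 0.1;0.7 0 0 0 0;0.7 0 0 0 0"

```text
clock: 3.2
tool_pos: [0.4419, -0.1001, 0.4046]
eef_rot: [0.27, 0.654, -0.27, 0.653]
contact_force: [-0.4, -1.1, -0.1]
opening: 0.696
```

Run:
```python
from h import *
go((.442,-.102,.30),(None,None,.193))
for n in ("side","top"): cv2.imwrite(f"pics/{n}2.png",eyes.snapshot(n)[0])
```

```text
t 3.2 pos [ 0.4419 -0.1001  0.4046] jawyaw 0.7866 open 0.696 F [-0.4 -1.1 -0.1] tilt [-1.e+00 -3.e-04 -4.e-04]
[ 0.442 -0.102  0.3  ] -> shift mm [104.6  -1.2   1.5]
[ 0.442 -0.102  0.193] -> shift mm [107.   0.   0.]
```

View pics/side2.png

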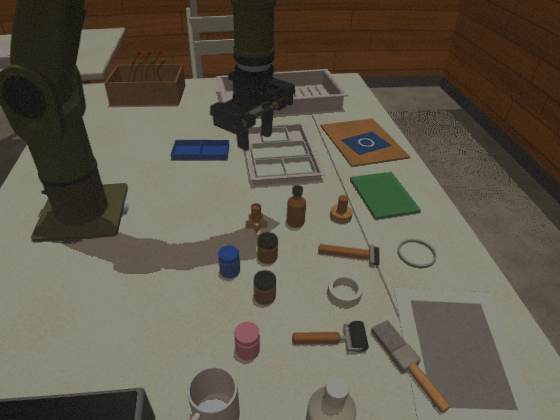

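View pics/top2.png

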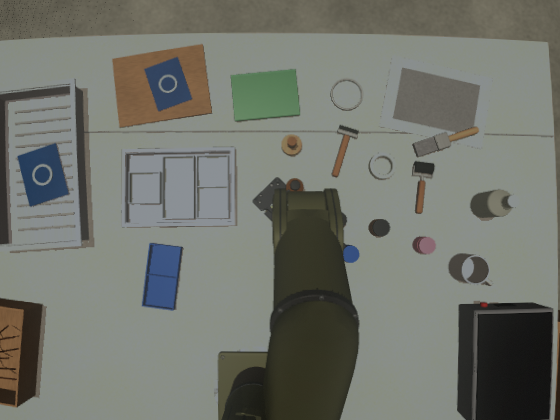

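The gripper hangs above the star stamp, with its long body along the jaws. At 45° it clears the bottle. Now I'll descend and grip.

Call:
carry_out --targets "0.7 26 -0.3 0.4 0;0.7 26 -0.3 0.4 0;0.7 26 -0.3 0.4 0;0.7 26 -0.3 0.4 0;0.7 22 0 0 0;0.7 22 0 0 0;0.7 22 0 0 0;0.7 20 0 0 0;0.7 21 0 0 0;0.7 0 0 0 0;0.7 0 0 0 0"

```text
clock: 4.22
tool_pos: [0.4435, -0.1027, 0.1939]
eef_rot: [0.271, 0.654, -0.271, 0.652]
contact_force: [-0.8, -0.3, -0.0]
opening: 0.695
```

Run:
```python
from h import *
go((.442,-.102,.193))
for n in ("side",): cv2.imwrite(f"pics/{n}3.png",cv2.resize(cv2.convertScaleAbs(eyes.snapshot(n)[0][100:320,170:390],alpha=1.5),None,fx=2.7,fy=2.7))
```

```text
t 4.22 pos [ 0.4435 -0.1027  0.1939] jawyaw 0.7844 open 0.695 F [-0.8 -0.3 -0. ] tilt [-1.0e+00 -8.0e-04 -2.7e-03]
[ 0.442 -0.102  0.193] -> shift mm [ 1.  -0.5 -1.6]
```

View pics/side3.png

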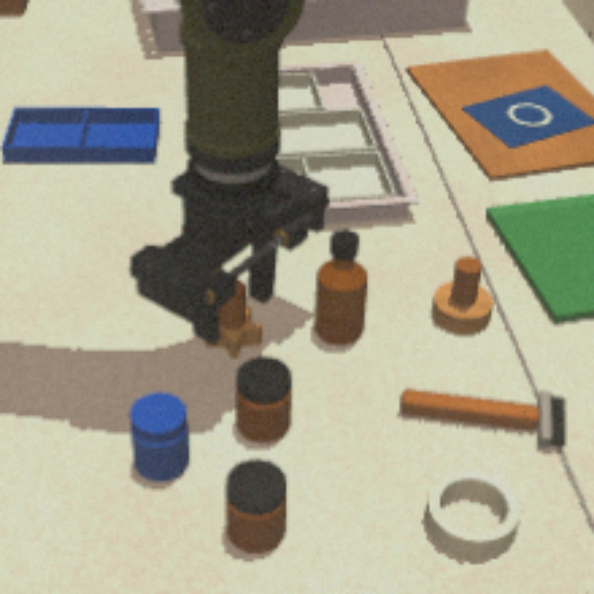

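The fingers straddle the star's post at crop (232,300), and the bottle at (341,290) is clear. I'll close.

Call:
carry_out --targets "0 0 0 0 0;0 0 0 0 0;0 0 0 0 0;0 0 0 0 0;0 0 0 0 0;0 0 0 0 0;0 0 0 0 0;0 0 0 0 0;0 0 0 0 0;0 -20 0 0 0;0 -25 0 0 0;0 -30 0 0 0;0 -30 0 0 0;0 -30 0 0 0;0 -30 0 0 0;0 -25 0 0 0;0 -20 0 0 0;0 0 0 0 0" --force 25

```text
clock: 5.77
tool_pos: [0.4445, -0.1032, 0.4076]
eef_rot: [0.272, 0.651, -0.271, 0.654]
contact_force: [0.2, 0.2, -1.0]
opening: 0.265
```

Run:
```python
from h import *
go((.5417,.2984,None),(None,None,.203))
for n in ("side",): cv2.imwrite(f"pics/{n}4.png",cv2.resize(cv2.convertScaleAbs(eyes.snapshot(n)[0][50:270,170:390],alpha=1.5),None,fx=2.7,fy=2.7))
```

```text
t 5.77 pos [ 0.4445 -0.1032  0.4076] jawyaw 0.7826 open 0.265 F [ 0.2  0.2 -1. ] tilt [-1.      0.0028  0.0036]
[0.5417     0.2984     0.40763054] -> shift mm [ 2.000e-01  3.521e+02 -2.162e+02]
[0.5417 0.2984 0.203 ] -> shift mm [204.6  -0.6  -0.7]
```

View pics/side4.png

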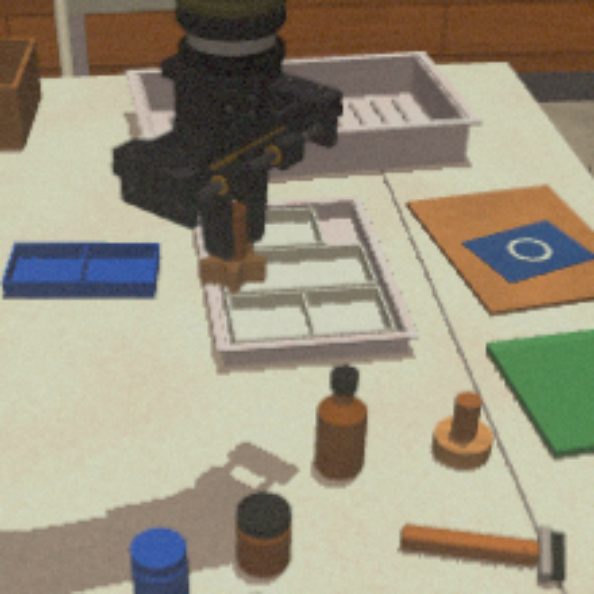

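Call:
carry_out --targets "0 0 27.1 -16.6 0;0 0 27.1 -16.6 0;0 0 27.1 -16.6 0;0 0 27.1 -16.6 0;0 0 27.1 -16.6 0;0 0 27.1 -16.6 0;0 0 27.1 -16.6 0;0 0 27.1 -16.6 0;0 0 27.1 -16.6 0;0 0 27.1 -16.6 0;0 0 27.1 -16.6 0;0 0 27.1 -16.6 0;0 0 27.1 -16.6 0;0 0 0 0 0;0 0 0 0 0"

```text
clock: 7.07
tool_pos: [0.5403, 0.3005, 0.4019]
eef_rot: [0.269, 0.655, -0.271, 0.652]
contact_force: [-0.1, -1.2, -0.1]
opening: 0.262
```

Run:
```python
from h import *
go((.5417,.2984,.25),(None,None,.202))
```

```text
t 7.07 pos [0.5403 0.3005 0.4019] jawyaw 0.7869 open 0.262 F [-0.1 -1.2 -0.1] tilt [-1.     -0.0042 -0.0032]
[0.5417 0.2984 0.25  ] -> shift mm [1.519e+02 1.000e-01 2.900e+00]
[0.5417 0.2984 0.202 ] -> shift mm [48.   0.2  0.2]
```

Call:
carry_out --targets "0 25 0 0.5 0;0 25 0 0.5 0;0 25 0 0.5 0;0 25 0 0.5 0;0 26 0 0.5 0;0 26 0 0 0;0 16 0 0 0;0 12 0 0 0;0 12 0 0 0;0 8 0 0 0;0 0 0 0 0;0 0 0 0 0;0 0 0 0 0"

```text
clock: 8.15
tool_pos: [0.5431, 0.2969, 0.2054]
eef_rot: [0.272, 0.653, -0.271, 0.653]
contact_force: [-0.4, 0.3, -0.4]
opening: 0.268
```

Run:
```python
from h import *
go((.5417,.2984,.202))
for n in ("side",): cv2.imwrite(f"pics/{n}5.png",cv2.resize(cv2.convertScaleAbs(eyes.snapshot(n)[0][50:200,200:380],alpha=1.5),None,fx=3.5,fy=3.5))
```

```text
t 8.15 pos [0.5431 0.2969 0.2054] jawyaw 0.7829 open 0.268 F [-0.4  0.3 -0.4] tilt [-1.0e+00  6.0e-04 -1.2e-03]
[0.5417 0.2984 0.202 ] -> shift mm [ 3.4  0.  -2. ]
```

View pics/side5.png

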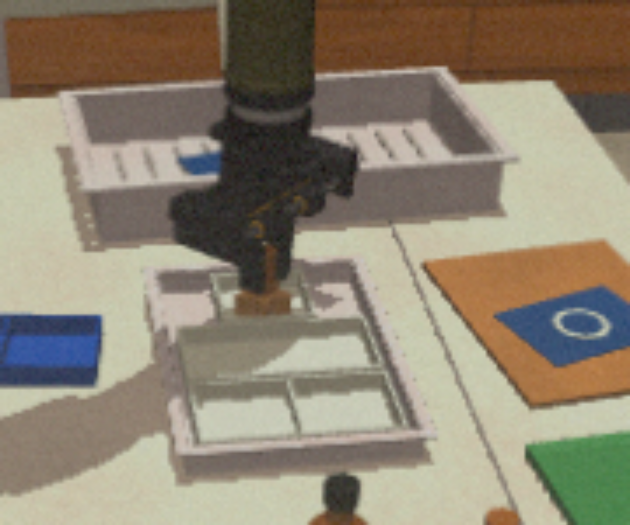

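Call:
carry_out --targets "0 2 0 -1 0;0 2 0 -1 0;0 0 0 0 0;0 0 0 0 0;0.6 0 0 0 0;0.6 0 0 0 0;0.6 0 0 0 0;0.6 0 0 0 0;0.6 0 0 0 0;0.6 -12 0 0 0;0.6 -20 0 0 0;0.6 -30 0 0 0;0.6 -35 0 0 0;0.6 -35 0 0 0;0.6 -35 0 0 0;0.6 -30 0 0 0;0.6 0 0 0 0"

```text
clock: 9.62
tool_pos: [0.5431, 0.299, 0.4051]
eef_rot: [0.275, 0.651, -0.268, 0.655]
contact_force: [0.6, -0.6, 0.5]
opening: 0.599
```

Run:
```python
from h import *
np.set_printoptions(suppress=True)
go((.52,.05,.404),(.4578,-.2113,.404))
for n in ("side",): cv2.imwrite(f"pics/{n}6.png",cv2.resize(cv2.convertScaleAbs(eyes.snapshot(n)[0][50:200,200:380],alpha=1.5),None,fx=3.5,fy=3.5))
```

```text
t 9.62 pos [0.5431 0.299  0.4051] jawyaw 0.7825 open 0.599 F [ 0.6 -0.6  0.5] tilt [-0.9999  0.0117  0.001 ]
[0.52  0.05  0.404] -> shift mm [  -1.  -191.9  160.3]
[ 0.4578 -0.2113  0.404 ] -> shift mm [  -2.5 -228.3  141.5]
```

View pics/side6.png

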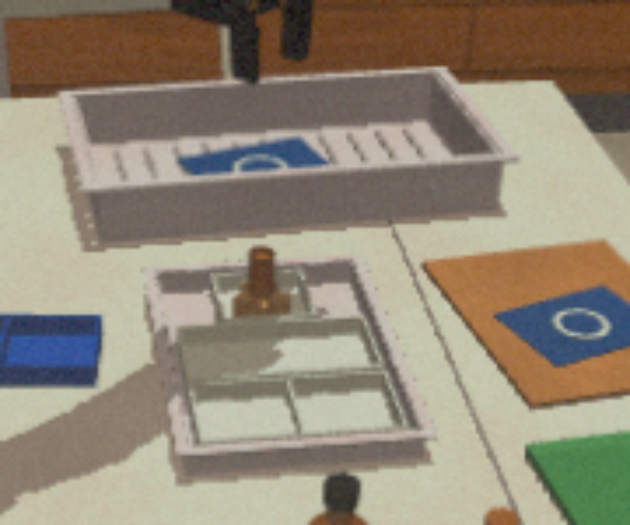

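Call:
carry_out --targets "0.8 0 -21.3 17.8 0;0.8 0 -21.3 17.8 0;0.8 0 -21.3 17.8 0;0.8 0 -21.3 17.8 0;0.8 0 -21.3 17.8 0;0.8 0 -21.3 17.8 0;0.8 0 -21.3 17.8 0;0.8 0 -21.3 17.8 0;0.8 0 -21.3 17.8 0;0.8 0 -22.8 14.1 0;0.8 0 -22.8 14.1 0;0.8 0 -22.8 14.1 0;0.8 0 -22.8 14.1 0;0.8 0 -22.8 14.1 0;0.8 0 -22.8 14.1 0;0.8 0 -22.8 14.1 0;0.8 0 -22.8 14.1 0;0.8 0 -22.8 14.1 0;0.8 0 -22.8 14.1 0;0.8 0 0 0 0"

```text
clock: 11.33
tool_pos: [0.4541, -0.2171, 0.3966]
eef_rot: [0.273, 0.653, -0.276, 0.65]
contact_force: [-0.5, -0.9, -0.2]
opening: 0.799
```

Call:
carry_out --targets "0.8 0 0 0 -0.098;0.8 0 0 0 -0.098;0.8 0 0 0 -0.098;0.8 0 0 0 -0.098;0.8 0 0 0 -0.098;0.8 0 0 0 -0.098;0.8 0 0 0 -0.098;0.8 0 0 0 -0.098;0.8 0 0 0 0;0.8 0 0 0 0"

```text
clock: 12.17
tool_pos: [0.4563, -0.2112, 0.3969]
eef_rot: [0.003, 0.708, -0.002, 0.706]
contact_force: [0.0, 0.1, -0.4]
opening: 0.802
```

Run:
```python
from h import *
np.set_printoptions(suppress=True)
go((.4578,-.2114,.25),(None,None,.19)); print(r.get_state()['q'].round(2))
```

```text
t 12.17 pos [ 0.4563 -0.2112  0.3969] jawyaw 1.5646 open 0.802 F [ 0.   0.1 -0.4] tilt [-1.      0.0014 -0.003 ]
[ 0.4578 -0.2114  0.25  ] -> shift mm [146.9  -0.4   1.9]
[ 0.4578 -0.2114  0.19  ] -> shift mm [60.  -0.1  0.2]
[ 0.64  0.57 -0.46  1.93  0.37  0.73  1.52]
```

Call:
carry_out --targets "0.8 25 0 0.5 0;0.8 25 0 0.5 0;0.8 25 0 0.5 0;0.8 25 0 0.3 0;0.8 25 0 0 0;0.8 22 0 0 0;0.8 20 0 0 0;0.8 20 0 0 0;0.8 13 0 0 0;0.8 7 0 0 0;0.8 0 0 0 0;0.8 0 0 0 0;0.8 0 0 0 0"

```text
clock: 13.25
tool_pos: [0.4583, -0.2114, 0.1912]
eef_rot: [0.002, 0.707, -0.002, 0.707]
contact_force: [-1.0, -0.1, 0.4]
opening: 0.8
```

Run:
```python
from h import *
go((.4578,-.2114,.19))
for n in ("side",): cv2.imwrite(f"pics/{n}7.png",cv2.resize(cv2.convertScaleAbs(eyes.snapshot(n)[0][130:330,180:400],alpha=1.5),None,fx=2.8,fy=2.8))
```

```text
t 13.25 pos [ 0.4583 -0.2114  0.1912] jawyaw 1.5663 open 0.8 F [-1.  -0.1  0.4] tilt [-1.e+00  0.e+00 -7.e-04]
[ 0.4578 -0.2114  0.19  ] -> shift mm [ 1.2  0.  -0.5]
```

View pics/side7.png

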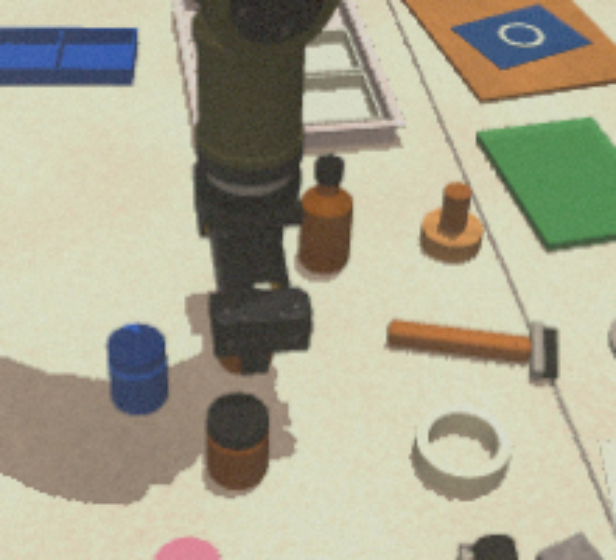

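The gripper straddles jar 1 at crop (245,350), and the neighbours are clear. I'll close and lift.

Call:
carry_out --targets "0.2 0 0 0 0;0.2 0 0 0 0;0.2 0 0 0 0;0.2 0 0 0 0;0.2 0 0 0 0;0.2 0 0 0 0;0.2 0 0 0 0;0.2 -12 0 0 0;0.2 -25 0 0 0;0.2 -32 0 0 0;0.2 -32 0 0 0;0.2 -32 0 0 0;0.2 -32 0 0 0;0.2 -25 0 0 0;0.2 -12 0 0 0;0.2 0 0 0 0" --force 30

```text
clock: 14.63
tool_pos: [0.459, -0.2116, 0.3948]
eef_rot: [0.001, 0.706, -0.002, 0.708]
contact_force: [-0.3, 0.3, -1.0]
opening: 0.509
```

Run:
```python
from h import *
np.set_printoptions(suppress=True)
go((.5868,.1158,.395),(None,None,.198))
```

```text
t 14.63 pos [ 0.459  -0.2116  0.3948] jawyaw 1.5666 open 0.509 F [-0.3  0.3 -1. ] tilt [-1.     -0.0012  0.0029]
[0.5868 0.1158 0.395 ] -> shift mm [ -0.2 327.9 126.5]
[0.5868 0.1158 0.198 ] -> shift mm [197.    0.2  -0.6]
```

Call:
carry_out --targets "0.2 0 25.2 9.7 0;0.2 0 25.2 9.7 0;0.2 0 25.2 9.7 0;0.2 0 25.2 9.7 0;0.2 0 25.2 9.7 0;0.2 0 25.2 9.7 0;0.2 0 25.2 9.7 0;0.2 0 25.2 9.7 0;0.2 0 25.2 9.7 0;0.2 0 25.2 9.7 0;0.2 0 25.2 9.7 0;0.2 0 25.2 9.7 0;0.2 0 25.2 9.7 0;0.2 0 0 0 0;0.2 0 0 0 0"

```text
clock: 15.88
tool_pos: [0.5853, 0.1175, 0.3905]
eef_rot: [0.0, 0.709, 0.0, 0.705]
contact_force: [0.0, 0.2, -0.4]
opening: 0.514
```

Run:
```python
from h import *
np.set_printoptions(suppress=True)
go((.5868,.1158,.25),(None,None,.1995))
```

```text
t 15.88 pos [0.5853 0.1175 0.3905] jawyaw 1.5706 open 0.514 F [ 0.   0.2 -0.4] tilt [-1.      0.0005 -0.0046]
[0.5868 0.1158 0.25  ] -> shift mm [140.4  -1.8   2.2]
[0.5868 0.1158 0.1995] -> shift mm [50.5 -0.   0.2]
```

Call:
carry_out --targets "0.2 24 -0.5 0.5 0;0.2 24 -0.5 0.5 0;0.2 24 -0.5 0.5 0;0.2 24 0 0 0;0.2 24 0 0 0;0.2 20 0 0 0;0.2 18 0 0 0;0.2 14 0 0 0;0.2 10 0 0 0;0.2 5 0 0 0;0.2 0 0 0 0;0.2 0 0 0 0;0.2 0 0 0 0"

```text
clock: 16.97
tool_pos: [0.5873, 0.1141, 0.2061]
eef_rot: [0.002, 0.707, -0.001, 0.707]
contact_force: [0.2, 0.3, -0.6]
opening: 0.512
```

Run:
```python
from h import *
np.set_printoptions(suppress=True)
go((.5868,.1158,.1995))
for n in ("side",): cv2.imwrite(f"pics/{n}8.png",cv2.resize(cv2.convertScaleAbs(eyes.snapshot(n)[0][80:230,200:380],alpha=1.5),None,fx=3.5,fy=3.5))
```

```text
t 16.97 pos [0.5873 0.1141 0.2061] jawyaw 1.5668 open 0.512 F [ 0.2  0.3 -0.6] tilt [-1.      0.0008 -0.0005]
[0.5868 0.1158 0.1995] -> shift mm [ 6.6  1.6 -0.5]
```

View pics/side8.png

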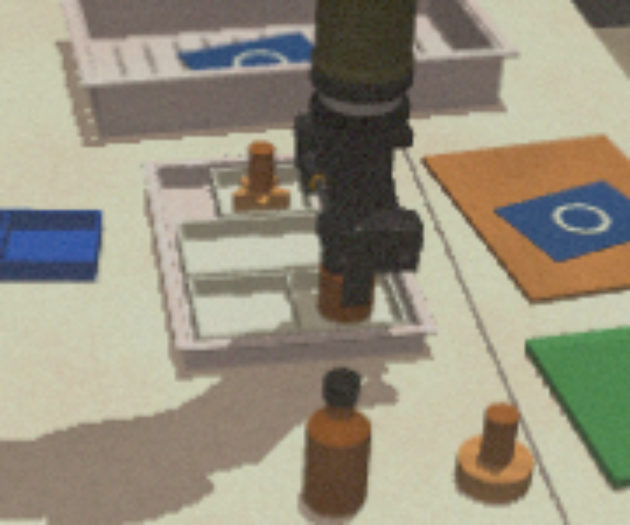

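Call:
carry_out --targets "0.2 3 0.8 0 0;0.2 3 0.8 0 0;0.2 1 0 0 0;0.2 0 0 0 0;0.2 0 0 0 0;0.75 0 0 0 0;0.75 0 0 0 0;0.75 0 0 0 0;0.75 0 0 0 0;0.75 0 0 0 0;0.75 -12 0 0 0;0.75 -20 0 0 0;0.75 -30 0 0 0;0.75 -35 0 0 0;0.75 -35 0 0 0;0.75 -35 0 0 0;0.75 -25 0 0 0;0.75 0 0 0 0;0.75 0 0 0 0"

```text
clock: 18.6
tool_pos: [0.5874, 0.1158, 0.3927]
eef_rot: [0.002, 0.706, -0.001, 0.708]
contact_force: [-0.0, 0.4, -0.6]
opening: 0.749
```

Run:
```python
from h import *
np.set_printoptions(suppress=True)
go((.4388,-.3243,.395))
for n in ("side",): cv2.imwrite(f"pics/{n}9.png",cv2.resize(cv2.convertScaleAbs(eyes.snapshot(n)[0][80:230,200:380],alpha=1.5),None,fx=3.5,fy=3.5))
```

```text
t 18.6 pos [0.5874 0.1158 0.3927] jawyaw 1.5669 open 0.749 F [-0.   0.4 -0.6] tilt [-1.      0.0014  0.0021]
[ 0.4388 -0.3243  0.395 ] -> shift mm [  -3.2 -440.7 -146.8]
```

View pics/side9.png

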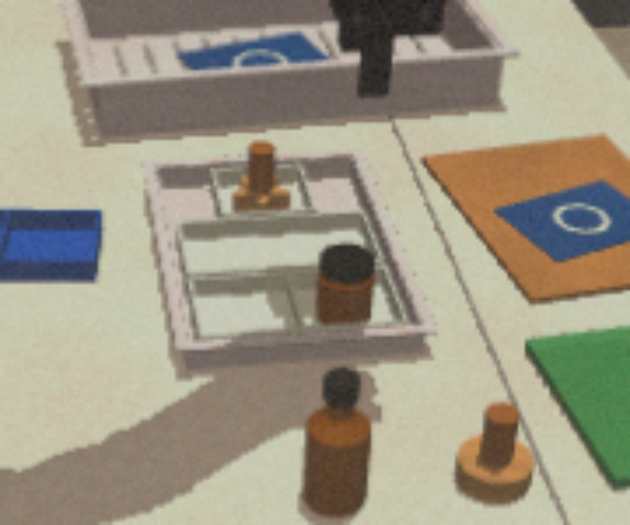

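Jar 1 stands in the far well at crop (346,285). Next is jar 2.

Call:
carry_out --targets "0.8 0 -25.9 -8.6 0;0.8 0 -25.9 -8.6 0;0.8 0 -25.9 -8.6 0;0.8 0 -25.9 -8.6 0;0.8 0 -25.9 -8.6 0;0.8 0 -25.9 -8.6 0;0.8 0 -25.9 -8.6 0;0.8 0 -25.9 -8.6 0;0.8 0 -25.9 -8.6 0;0.8 0 -25.9 -8.6 0;0.8 0 -25.9 -8.6 0;0.8 0 -25.9 -8.6 0;0.8 0 -25.9 -8.6 0;0.8 0 -25.9 -8.6 0;0.8 0 -25.9 -8.6 0;0.8 0 -25.9 -8.6 0;0.8 0 -25.9 -8.6 0;0.8 0 0 0 0;0.8 0 0 0 0"

```text
clock: 20.23
tool_pos: [0.4379, -0.3254, 0.3888]
eef_rot: [0.003, 0.709, -0.002, 0.705]
contact_force: [0.2, 0.2, -0.6]
opening: 0.8
```

Run:
```python
from h import *
np.set_printoptions(suppress=True)
go((.4388,-.3243,.25),(None,None,.191)); print(r.get_state()['q'].round(2))
```

```text
t 20.23 pos [ 0.4379 -0.3254  0.3888] jawyaw 1.5632 open 0.8 F [ 0.2  0.2 -0.6] tilt [-1.      0.0018 -0.005 ]
[ 0.4388 -0.3243  0.25  ] -> shift mm [138.8   0.9   1.5]
[ 0.4388 -0.3243  0.191 ] -> shift mm [59.  -0.1  0.3]
[ 0.85  0.64 -0.49  1.81  0.4   0.79  1.72]
```

Call:
carry_out --targets "0.8 25 0.2 0.3 0;0.8 25 0.2 0.3 0;0.8 25 0.2 0.3 0;0.8 25 0.2 0.3 0;0.8 25 0 0 0;0.8 22 0 0 0;0.8 20 0 0 0;0.8 16 0 0 0;0.8 10 0 0 0;0.8 5 0 0 0;0.8 0 0 0 0;0.8 0 0 0 0;0.8 0 0 0 0"

```text
clock: 21.32
tool_pos: [0.4406, -0.3231, 0.1932]
eef_rot: [0.001, 0.707, -0.001, 0.707]
contact_force: [-0.2, -0.3, -0.8]
opening: 0.801
```

Run:
```python
from h import *
go((.4388,-.3243,.191))
for n in ("side",): cv2.imwrite(f"pics/{n}10.png",cv2.resize(cv2.convertScaleAbs(eyes.snapshot(n)[0][150:370,180:400],alpha=1.5),None,fx=2.7,fy=2.7))
```

```text
t 21.32 pos [ 0.4406 -0.3231  0.1932] jawyaw 1.5672 open 0.801 F [-0.2 -0.3 -0.8] tilt [-1.e+00 -0.e+00 -5.e-04]
[ 0.4388 -0.3243  0.191 ] -> shift mm [ 2.2 -1.2 -1.8]
```

View pics/side10.png

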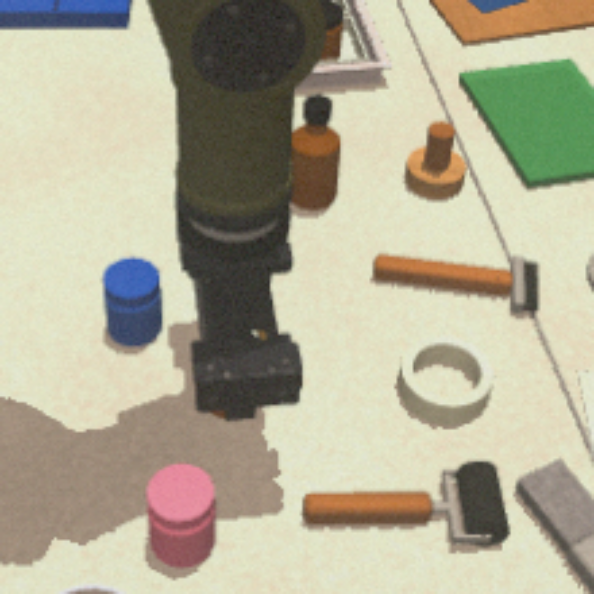

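The gripper is over jar 2 at crop (235,390), with the pink and blue jars clear. I'll close and lift.

Call:
carry_out --targets "0.2 0 -0.8 -1.5 0;0.2 0 0 0 0;0.2 0 0 0 0;0.2 0 0 0 0;0.2 0 0 0 0;0.2 0 0 0 0;0.2 0 0 0 0;0.2 0 0 0 0;0.2 -12 0 0 0;0.2 -25 0 0 0;0.2 -32 0 0 0;0.2 -32 0 0 0;0.2 -32 0 0 0;0.2 -32 0 0 0;0.2 -25 0 0 0;0.2 -12 0 0 0;0.2 0 0 0 0;0.2 0 0 0 0" --force 30

```text
clock: 22.87
tool_pos: [0.4389, -0.3239, 0.3942]
eef_rot: [0.002, 0.708, -0.001, 0.706]
contact_force: [0.2, 0.7, -2.0]
opening: 0.513
```

Run:
```python
from h import *
np.set_printoptions(suppress=True)
go((.5032,.1142,.395),(None,None,.198))
```

```text
t 22.87 pos [ 0.4389 -0.3239  0.3942] jawyaw 1.5669 open 0.513 F [ 0.2  0.7 -2. ] tilt [-1.      0.0003 -0.0019]
[0.5032 0.1142 0.395 ] -> shift mm [ -0.8 438.4  62.6]
[0.5032 0.1142 0.198 ] -> shift mm [197.   -0.1   0.4]
```

Call:
carry_out --targets "0.2 0 25.8 3.7 0;0.2 0 25.8 3.7 0;0.2 0 25.8 3.7 0;0.2 0 25.8 3.7 0;0.2 0 25.8 3.7 0;0.2 0 25.8 3.7 0;0.2 0 25.8 3.7 0;0.2 0 25.8 3.7 0;0.2 0 25.8 3.7 0;0.2 0 25.8 3.7 0;0.2 0 25.8 3.7 0;0.2 0 25.8 3.7 0;0.2 0 25.8 3.7 0;0.2 0 25.8 3.7 0;0.2 0 25.8 3.7 0;0.2 0 25.8 3.7 0;0.2 0 25.8 3.7 0;0.2 0 0 0 0;0.2 0 0 0 0"

```text
clock: 24.45
tool_pos: [0.5031, 0.1159, 0.3928]
eef_rot: [0.0, 0.709, 0.0, 0.705]
contact_force: [-0.8, -0.5, -1.2]
opening: 0.508
```

Run:
```python
from h import *
np.set_printoptions(suppress=True)
go((.5032,.1142,.25),(None,None,.1995))
```

```text
t 24.45 pos [0.5031 0.1159 0.3928] jawyaw 1.5708 open 0.508 F [-0.8 -0.5 -1.2] tilt [-1.      0.0004 -0.005 ]
[0.5032 0.1142 0.25  ] -> shift mm [142.8  -1.7   0.8]
[0.5032 0.1142 0.1995] -> shift mm [50.5 -0.   0.3]
```

Call:
carry_out --targets "0.2 24 -0.5 0 0;0.2 24 -0.5 0 0;0.2 24 0 0 0;0.2 24 0 0 0;0.2 24 0 0 0;0.2 20 0 0 0;0.2 18 0 0 0;0.2 14 0 0 0;0.2 10 0 0 0;0.2 5 0 0 0;0.2 0 0 0 0;0.2 0 0 0 0;0.2 0 0 0 0"

```text
clock: 25.53
tool_pos: [0.5035, 0.1133, 0.2081]
eef_rot: [0.002, 0.707, -0.001, 0.707]
contact_force: [0.8, 0.0, -1.6]
opening: 0.515
```

Run:
```python
from h import *
np.set_printoptions(suppress=True)
go((.5032,.1142,.1995))
for n in ("side",): cv2.imwrite(f"pics/{n}11.png",cv2.resize(cv2.convertScaleAbs(eyes.snapshot(n)[0][80:230,200:380],alpha=1.5),None,fx=3.5,fy=3.5))
```

```text
t 25.53 pos [0.5035 0.1133 0.2081] jawyaw 1.5667 open 0.515 F [ 0.8  0.  -1.6] tilt [-1.      0.0008 -0.0009]
[0.5032 0.1142 0.1995] -> shift mm [ 8.6  0.9 -0.3]
```

View pics/side11.png

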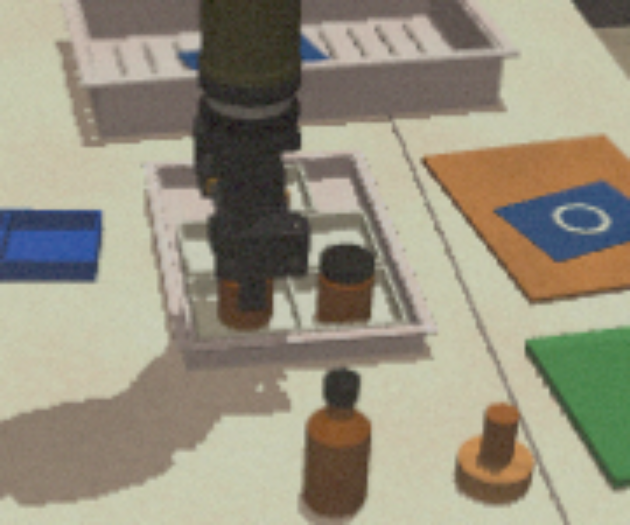

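Call:
carry_out --targets "0.2 3 0.5 0 0;0.2 3 0 0 0;0.2 2 0 0 0;0.2 0 0 0 0;0.2 0 0 0 0;0.75 0 0 0 0;0.75 0 0 0 0;0.75 0 0 0 0;0.75 0 0 0 0;0.75 0 0 0 0;0.75 -12 0 0 0;0.75 -20 0 0 0;0.75 -30 0 0 0;0.75 -35 0 0 0;0.75 -35 0 0 0;0.75 -35 0 0 0;0.75 -25 0 0 0;0.75 0 0 0 0;0.75 0 0 0 0"

```text
clock: 27.17
tool_pos: [0.5038, 0.1138, 0.3926]
eef_rot: [0.002, 0.707, -0.001, 0.707]
contact_force: [0.8, 0.3, 0.5]
opening: 0.752
```

Run:
```python
from h import *
np.set_printoptions(suppress=True)
go((.54,-.10,.395),(.540,-.4435,.395))
for n in ("side",): cv2.imwrite(f"pics/{n}12.png",cv2.resize(cv2.convertScaleAbs(eyes.snapshot(n)[0][80:230,200:380],alpha=1.5),None,fx=3.5,fy=3.5))
```

```text
t 27.17 pos [0.5038 0.1138 0.3926] jawyaw 1.5665 open 0.752 F [0.8 0.3 0.5] tilt [-1.      0.0011  0.0011]
[ 0.54  -0.1    0.395] -> shift mm [  -2.6 -213.6   37.1]
[ 0.54   -0.4435  0.395 ] -> shift mm [  -0.4 -343.5    1.5]
```

View pics/side12.png

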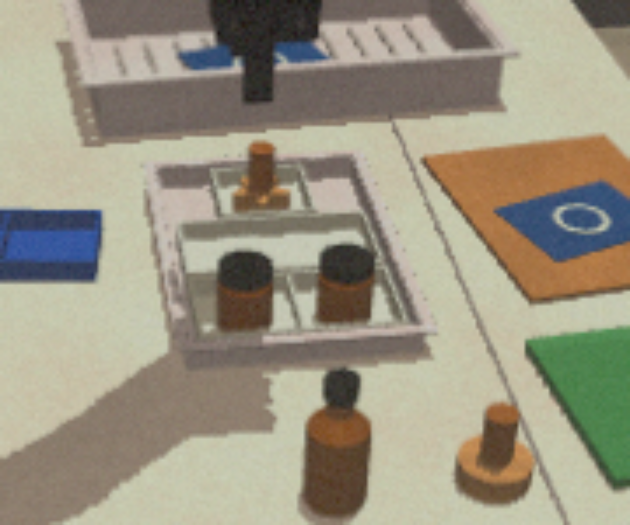

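Call:
carry_out --targets "0.5 0 -28 1.9 0;0.5 0 -28 1.9 0;0.5 0 -28 1.9 0;0.5 0 -28 1.9 0;0.5 0 -28 1.9 0;0.5 0 -28 1.9 0;0.5 0 -28 1.9 0;0.5 0 -28 1.9 0;0.5 0 -28 1.9 0;0.5 0 -28 1.9 0;0.5 0 -28 1.9 0;0.5 0 -28 1.9 0;0.5 0 -28 1.9 0;0.5 0 -28 1.9 0;0.5 0 -28 1.9 0;0.5 0 -28 1.9 0;0.5 0 -28 1.9 0;0.5 0 -28 1.9 0;0.5 0 -28 1.9 0;0.5 0 -25 1.9 0"

```text
clock: 28.88
tool_pos: [0.5388, -0.445, 0.3882]
eef_rot: [0.002, 0.709, -0.001, 0.705]
contact_force: [0.5, -0.5, -1.2]
opening: 0.5
```

Call:
carry_out --targets "0.5 0 0 0 0.05;0.5 0 0 0 0.05;0.5 0 0 0 0;0.5 0 0 0 0;0.5 0 0 0 0"

```text
clock: 29.3
tool_pos: [0.5396, -0.4427, 0.3898]
eef_rot: [0.036, 0.708, -0.035, 0.705]
contact_force: [0.3, 0.7, -0.2]
opening: 0.504
```

Run:
```python
from h import *
np.set_printoptions(suppress=True)
go((.540,-.4435,.25),(None,None,.172)); print(r.get_state()['q'].round(2))
# refine roller handle from side view
for n in ("side",): cv2.imwrite(f"pics/{n}13.png",cv2.resize(cv2.convertScaleAbs(eyes.snapshot(n)[0][200:380,230:430],alpha=1.5),None,fx=3,fy=3))
```

```text
t 29.3 pos [ 0.5396 -0.4427  0.3898] jawyaw 1.4693 open 0.504 F [ 0.3  0.7 -0.2] tilt [-1.      0.0013 -0.0039]
[ 0.54   -0.4435  0.25  ] -> shift mm [139.8  -1.    1.1]
[ 0.54   -0.4435  0.172 ] -> shift mm [78.  -0.1  0.3]
[ 0.85  0.84 -0.48  1.32  0.4   1.08  1.79]
```

View pics/side13.png

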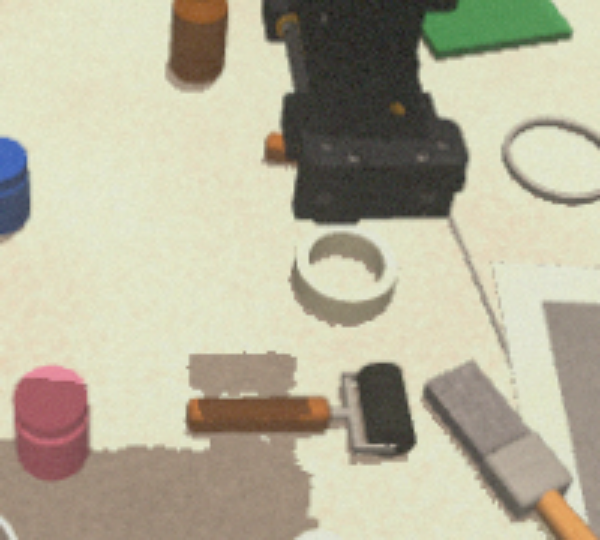

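Call:
carry_out --targets "0.5 25 -0.5 0.5 0;0.5 25 -0.5 0.5 0;0.5 25 0 0 0;0.5 25 0 0 0;0.5 25 0 0 0;0.5 25 0 0 0;0.5 20 0 0 0;0.5 15 0 0 0;0.5 10 0 0 0;0.5 5 0 0 0;0.5 0 0 0 0;0.5 0 0 0 0;0.5 0 0 0 0"

```text
clock: 30.43
tool_pos: [0.5406, -0.4446, 0.1925]
eef_rot: [0.036, 0.706, -0.037, 0.706]
contact_force: [0.4, 0.0, 0.1]
opening: 0.5
```

Run:
```python
from h import *
np.set_printoptions(suppress=True)
go((.540,-.4435,.171))
for n in ("side",): cv2.imwrite(f"pics/{n}14.png",cv2.resize(cv2.convertScaleAbs(eyes.snapshot(n)[0][240:380,230:430],alpha=1.5),None,fx=3.5,fy=3.5))
```

```text
t 30.43 pos [ 0.5406 -0.4446  0.1925] jawyaw 1.4669 open 0.5 F [0.4 0.  0.1] tilt [-1.     -0.0008  0.0003]
[ 0.54   -0.4435  0.171 ] -> shift mm [21.5  1.  -0.8]
```

View pics/side14.png

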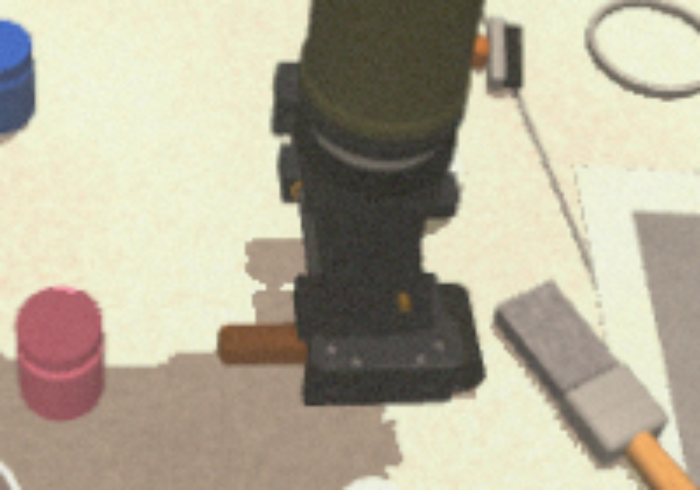

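Call:
carry_out --targets "0.5 8 1 -0.8 0;0.5 7 0 0 0;0.5 4 0 0 0;0.5 2 0 0 0;0.5 0 0 0 0;0.5 0 0 0 0;0.5 0 0 0 0"

```text
clock: 31.07
tool_pos: [0.5395, -0.4432, 0.1702]
eef_rot: [0.037, 0.707, -0.037, 0.706]
contact_force: [0.9, 0.1, 0.6]
opening: 0.5
```

Call:
carry_out --targets "0 0 0 0 0;0 0 0 0 0;0 0 0 0 0;0 0 0 0 0;0 0 0 0 0;0 0 0 0 0;0 0 0 0 0;0 0 0 0 0" --force 30

```text
clock: 31.73
tool_pos: [0.5394, -0.4433, 0.1703]
eef_rot: [0.037, 0.707, -0.037, 0.706]
contact_force: [-1.0, -0.5, 1.7]
opening: 0.198
```

Call:
carry_out --targets "0 -10 0 0 0;0 -20 0 0 0;0 -30 0 0 0;0 -32 0 0 0;0 -32 0 0 0;0 -32 0 0 0;0 -32 0 0 0;0 -25 0 0 0;0 -10 0 0 0;0 0 0 0 0;0 0 0 0 0"

```text
clock: 32.65
tool_pos: [0.5394, -0.443, 0.3924]
eef_rot: [0.037, 0.707, -0.036, 0.705]
contact_force: [0.2, -0.4, -1.7]
opening: 0.201
```

Run:
```python
from h import *
np.set_printoptions(suppress=True)
go((.540,-.10,.395),(.540,.2065,.395))
for n in ("side",): cv2.imwrite(f"pics/{n}15.png",cv2.resize(cv2.convertScaleAbs(eyes.snapshot(n)[0][150:380,230:430],alpha=1.5),None,fx=2.5,fy=2.5))
```

```text
t 32.65 pos [ 0.5394 -0.443   0.3924] jawyaw 1.4673 open 0.201 F [ 0.2 -0.4 -1.7] tilt [-1.      0.0007 -0.0031]
[ 0.54  -0.1    0.395] -> shift mm [ -2.2 341.2 -34.8]
[0.54   0.2065 0.395 ] -> shift mm [  0.3 304.9 -31.7]
```

View pics/side15.png

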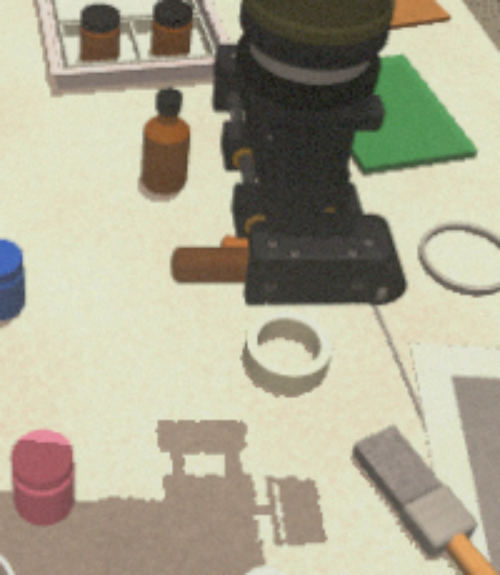

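Call:
carry_out --targets "0 0 27 -2.8 0;0 0 27 -2.8 0;0 0 27 -2.8 0;0 0 27 -2.8 0;0 0 27 -2.8 0;0 0 27 -2.8 0;0 0 27 -2.8 0;0 0 27 -2.8 0;0 0 27 -2.8 0;0 0 27 -2.8 0;0 0 27 -2.8 0;0 0 27 -2.8 0;0 0 27 -2.8 0;0 0 27 -2.8 0;0 0 27 -2.8 0;0 0 27 -2.8 0;0 0 27 -2.8 0;0 0 27 -2.8 0"

```text
clock: 34.2
tool_pos: [0.5391, 0.0463, 0.3913]
eef_rot: [0.036, 0.708, -0.037, 0.704]
contact_force: [0.3, -0.1, -1.3]
opening: 0.201
```

Call:
carry_out --targets "0 0 27 -2.8 0;0 0 27 -2.8 0;0 0 27 -2.8 0;0 0 27 -2.8 0;0 0 27 -2.8 0;0 0 25 -2.8 0;0 0 0 0 -0.06;0 0 0 0 -0.06;0 0 0 0 0;0 0 0 0 0;0 0 0 0 0;0 0 0 0 0"

```text
clock: 35.2
tool_pos: [0.5398, 0.2057, 0.3929]
eef_rot: [-0.005, 0.708, 0.005, 0.706]
contact_force: [-0.1, 0.6, -1.4]
opening: 0.2
```

Run:
```python
from h import *
np.set_printoptions(suppress=True)
go((.538,.207,.25),(None,None,.179))
for n in ("side",): cv2.imwrite(f"pics/{n}16.png",cv2.resize(cv2.convertScaleAbs(eyes.snapshot(n)[0][20:220,180:400],alpha=1.5),None,fx=2.8,fy=2.8))
for n in ("top",): cv2.imwrite(f"pics/{n}16.png",cv2.resize(cv2.convertScaleAbs(eyes.snapshot(n)[0][130:250,90:270],alpha=1.5),None,fx=4,fy=4))
```

```text
t 35.2 pos [0.5398 0.2057 0.3929] jawyaw 1.5853 open 0.2 F [-0.1  0.6 -1.4] tilt [-1.     -0.0001 -0.0029]
[0.538 0.207 0.25 ] -> shift mm [142.9   1.4  -1.4]
[0.538 0.207 0.179] -> shift mm [71.   0.   0.2]
```

View pics/side16.png

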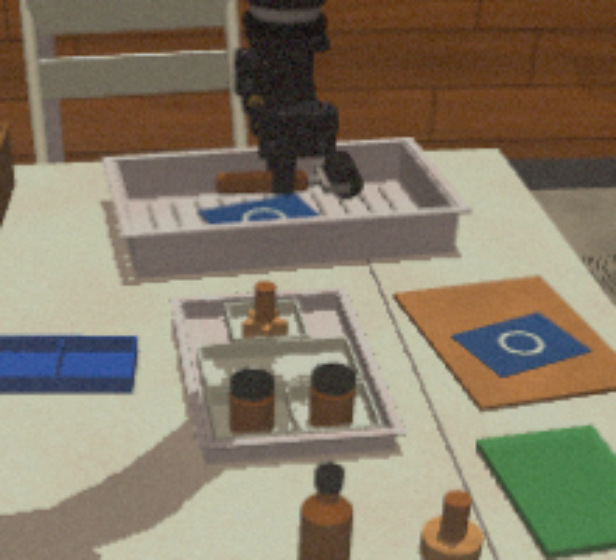

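View pics/top16.png

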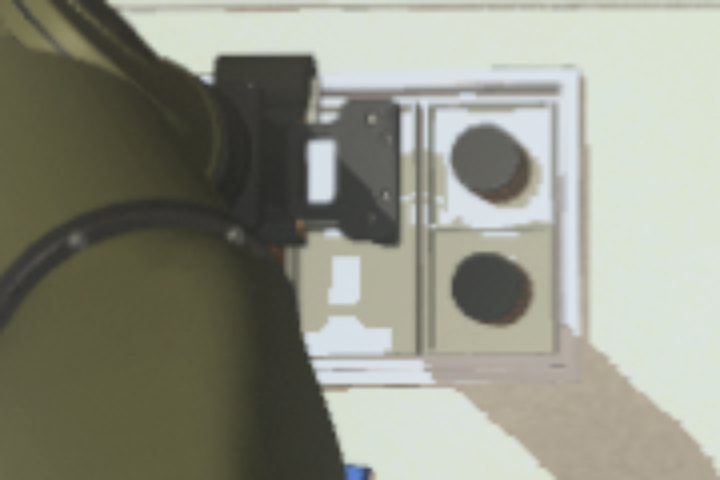

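Call:
carry_out --targets "0 25 0.7 -0.7 0;0 25 0.7 -0.7 0;0 25 0 0 0;0 25 0 0 0;0 25 0 0 0;0 20 0 0 0;0 15 0 0 0;0 10 0 0 0;0 5 0 0 0;0 0 0 0 0;0 0 0 0 0;0 0 0 0 0"

```text
clock: 36.3
tool_pos: [0.5385, 0.2079, 0.2195]
eef_rot: [-0.005, 0.707, 0.006, 0.707]
contact_force: [0.2, 0.1, -2.0]
opening: 0.203
```

Run:
```python
from h import *
np.set_printoptions(suppress=True)
go((.538,.207,.179))
for n in ("side",): cv2.imwrite(f"pics/{n}17.png",cv2.resize(cv2.convertScaleAbs(eyes.snapshot(n)[0][60:210,200:380],alpha=1.5),None,fx=3.5,fy=3.5))
```

```text
t 36.3 pos [0.5385 0.2079 0.2195] jawyaw 1.5868 open 0.203 F [ 0.2  0.1 -2. ] tilt [-1.      0.0014 -0.0001]
[0.538 0.207 0.179] -> shift mm [40.5 -1.  -0.6]
```

View pics/side17.png

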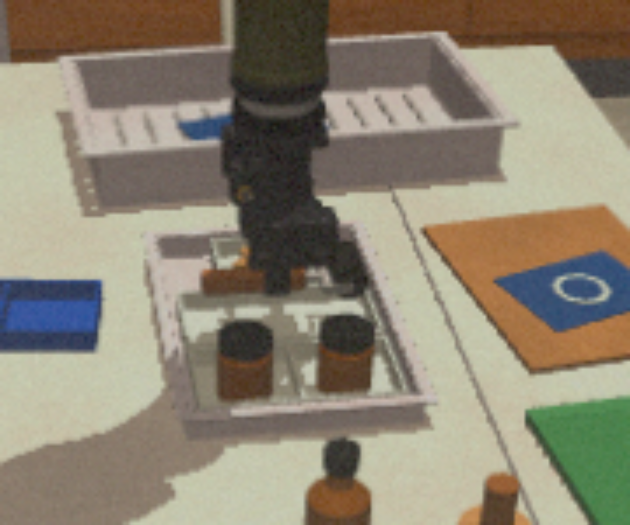

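Call:
carry_out --targets "0 8 -0.5 -0.5 0;0 8 -0.5 0 0;0 8 0 0 0;0 6 0 0 0;0 4 0 0 0;0 2 0 0 0;0 0 0 0 0;0 0 0 0 0;0 0 0 0 0"

```text
clock: 37.1
tool_pos: [0.5377, 0.2068, 0.1827]
eef_rot: [-0.005, 0.708, 0.006, 0.707]
contact_force: [-0.5, 0.5, -1.1]
opening: 0.199
```

Call:
carry_out --targets "0 2 0 0 0;0 2 0 0 0;0 1 0 0 0;0 0 0 0 0;0 0 0 0 0"

```text
clock: 37.52
tool_pos: [0.5375, 0.2067, 0.1774]
eef_rot: [-0.006, 0.708, 0.006, 0.706]
contact_force: [0.2, 0.1, -1.9]
opening: 0.199
```

Run:
```python
from h import *
np.set_printoptions(suppress=True)
go((.538,.207,.178))
for n in ("side",): cv2.imwrite(f"pics/{n}18.png",cv2.resize(cv2.convertScaleAbs(eyes.snapshot(n)[0][60:210,200:380],alpha=1.5),None,fx=3.5,fy=3.5))
```

```text
t 37.52 pos [0.5375 0.2067 0.1774] jawyaw 1.5871 open 0.199 F [ 0.2  0.1 -1.9] tilt [-1.      0.0005 -0.0019]
[0.538 0.207 0.178] -> shift mm [-0.6  0.3  0.5]
```

View pics/side18.png

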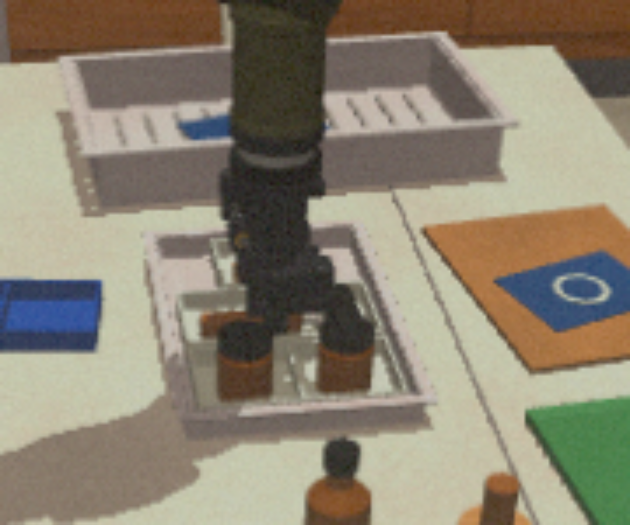

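Call:
carry_out --targets "0.33 0 0 0 0;0.33 0 0 0 0;0.33 0 0 0 0;0.33 0 0 0 0;0.33 0 0 0 0;0.33 -8 0 0 0;0.33 -15 0 0 0;0.33 -25 0 0 0;0.33 -35 0 0 0;0.33 -35 0 0 0;0.33 -35 0 0 0;0.33 -35 0 0 0;0.33 -25 0 0 0;0.33 -10 0 0 0;0.33 0 0 0 0;0.33 0 0 0 0"

```text
clock: 38.9
tool_pos: [0.5377, 0.2062, 0.4001]
eef_rot: [-0.006, 0.708, 0.006, 0.706]
contact_force: [0.5, -0.9, -0.2]
opening: 0.33
```

Run:
```python
from h import *
np.set_printoptions(suppress=True)
go((.50,.0,.40),(.45,-.25,.40))
```

```text
t 38.9 pos [0.5377 0.2062 0.4001] jawyaw 1.5869 open 0.33 F [ 0.5 -0.9 -0.2] tilt [-1.     -0.0001 -0.0021]
[0.5 0.  0.4] -> shift mm [   0.2 -205.6  -41. ]
[ 0.45 -0.25  0.4 ] -> shift mm [   0.1 -249.2  -54. ]
```

Next I'll move the arm aside to check everything from the top.

Call:
carry_out --targets "0.33 0 -25 -5.2 0;0.33 0 -25 -5.2 0;0.33 0 -25 -5.2 0;0.33 0 -25 -5.2 0;0.33 0 -25 -5.2 0;0.33 0 -25 -5.2 0;0.33 0 -25 -5.2 0;0.33 0 -25 -5.2 0;0.33 0 -25 -5.2 0;0.33 0 -25 -5.2 0;0.33 0 -25 -5.2 0;0.33 0 -25 -5.2 0;0.33 0 -25 -5.2 0;0.33 0 -25 -5.2 0;0.33 0 -25 -5.2 0;0.33 0 -25 -5.2 0;0.33 0 -25 -5.2 0;0.33 0 -25 -5.2 0;0.33 0 0 0 0;0.33 0 0 0 0"

```text
clock: 40.57
tool_pos: [0.4505, -0.2462, 0.3983]
eef_rot: [-0.004, 0.709, 0.005, 0.705]
contact_force: [0.0, 0.6, 0.7]
opening: 0.331
```

Run:
```python
from h import *
p,d=eyes.snapshot("top"); np.save("top_end.npy",d); cv2.imwrite("pics/top_end.png",p)
x0,y0,w,h,s=110,135,140,105,5
c=cv2.resize(cv2.convertScaleAbs(p[y0:y0+h,x0:x0+w],alpha=1.7),None,fx=s,fy=s,interpolation=cv2.INTER_CUBIC); cv2.imwrite("pics/c3.png",c)
cv2.imwrite("pics/side_end.png",eyes.snapshot("side")[0])
```

```text
(no output)
```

View pics/c3.png

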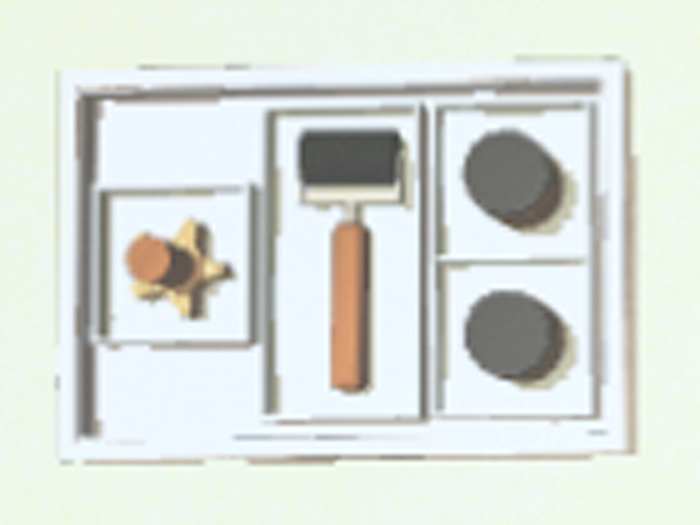

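View pics/top_end.png

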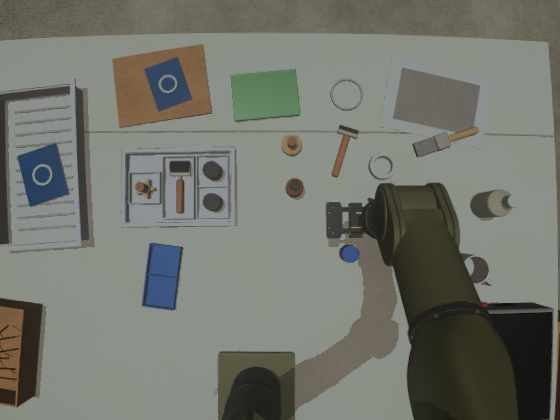

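View pics/side_end.png

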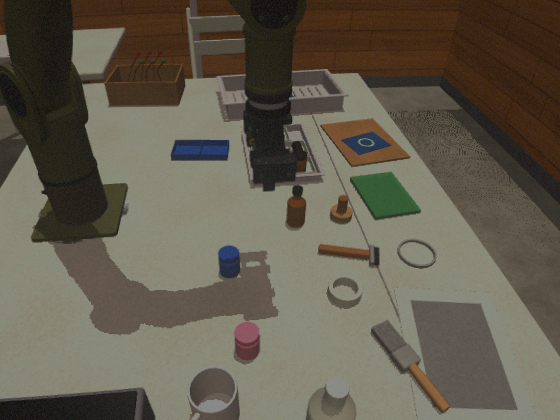

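Both views show each item in its place and the look-alikes in their original positions. Next I'll check positions and heights in numbers.

Run:
```python
from h import *
np.set_printoptions(precision=4,suppress=True)
D=np.load("top_end.npy")
g=lambda x,y:(110+x/5-.4,135+y/5-.4)
for nm,(x,y),z in [("jar far",(508,171),.065),("jar near",(511,334),.065),("star",(150,260),.069),("roll axis",(350,157),.037),("handle end",(350,388),.02),("handle mid",(349,300),.027),("handle top",(350,225),.027),("rollL",(315,157),.037),("rollR",(390,157),.037)]:
    u=g(x,y); print(nm,np.round(u,1),onplane("top",*u,z),depthpt("top",*u,D))
D0=np.load("top0.npy")
for nm,u,z in [("bottle",(294.8,185.1),.108),("round",(292.1,140.8),.062)]: print(nm,depthpt("top",*u,D))
a=cv2.imread("pics/top0.png").astype(int);b=cv2.imread("pics/top_end.png").astype(int)
print(np.abs(a-b)[118:205,280:362].max(axis=2).__gt__(40).sum())
# predicted base centre of upright star and jars
for P in [(.5417,.2984,.027),]: print(proj("top",P))
go()
```

```text
jar far [211.2 168.8] [0.5869 0.1136 0.065 ] [0.5867 0.1133 0.0668]
jar near [211.8 201.4] [0.5029 0.1109 0.065 ] [0.5029 0.1108 0.0654]
star [139.6 186.6] [0.5403 0.2982 0.069 ] [0.54   0.2975 0.0712]
roll axis [179.6 166. ] [0.5985 0.2027 0.037 ] [0.5982 0.2022 0.0391]
handle end [179.6 212.2] [0.4768 0.2047 0.02  ] [0.4765 0.2031 0.0265]
handle mid [179.4 194.6] [0.5234 0.2042 0.027 ] [0.5233 0.2041 0.0275]
handle top [179.6 179.6] [0.5635 0.2044 0.027 ] [0.5634 0.2043 0.0274]
rollL [172.6 166. ] [0.5985 0.2214 0.037 ] [0.5984 0.2213 0.0376]
rollR [187.6 166. ] [0.5985 0.1813 0.037 ] [0.5993 0.1825 0.0317]
bottle [ 0.5408 -0.1002  0.1084]
round [ 0.6611 -0.0944  0.0619]
63
[[144.7893 187.6951]]
t 40.67 pos [ 0.4515 -0.2438  0.3992] jawyaw 1.5884 open 0.33 F [-0.1  1.2 -0.1] tilt [-1.      0.0027 -0.0038]
```

Run:
```python
from h import *
print(r.finish_job()); print(r.get_state()['clock'])
```

```text
the job is handed in; nothing more can be done
None
the job is handed in; nothing more can be done
```

The printing kit is packed and the job is handed in, at about 41 s of the 128 s allowed. All four items appear to be on the floors of their inserts; no verdict was reported.

The last check used top-camera pixels and depth. Offsets are from the insert centres I measured at the start.

| Item | Offset from its place | Height check |
|---|---|---|
| Jar in the far well | about 2 mm | cap top at 65–67 mm, 65 expected on the floor |
| Jar in the near well | about 3 mm | cap top at 65 mm, 65 expected |
| Star stamp in the square dish | about 2 mm | post top at 69–71 mm, 69 expected; looks upright |
| Roller in the long tray | about 3 mm, well aligned | handle top at 27 mm, 27 expected |

**Look-alikes:** The bottle and round stamp measured unchanged, to within 1 mm. I compared the squeegee only by eye in the pictures, and it had not visibly moved. A before/after picture comparison around the three look-alikes showed 63 changed pixels. I put those down to the gripper and its shadow at the edge of that area and did not look further. The blue and pink jars were not touched.

**Forces:** The contact forces I read at the end of each move stayed within about 2 N. The arm was clear of everything when I handed in. No check failed.

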